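# Put the seasonings back where they belong

### The arm

A 6-joint arm with a two-finger parallel gripper is mounted at the origin on a cart in front of the work surface, level with it; the furniture and walls round the work are solid. World frame = base frame: x ahead of the robot, y to its left, z up, the work surface at z = 0. Lengths are in m, angles in rad, forces in N, time in s.
With the tool pointing down it reaches from about 0.3 to 0.85 m from the base axis. Payload 4.2 kg.
Tool frame: the origin (TCP) lies midway between the tips of the shut fingers; the grasp point (between the pads) lies 19 mm behind it; z points along the fingers, y is the line along which they close (so a half turn about z gives the same grasp; the last joint's range is limited). The gripper opens to 91 mm and grips with 3 to 60 N. Pads are 32 mm wide; open, the fingers measure 118 mm over their backs; the gripper's body (76 mm by 178 mm) begins 60 mm behind the grasp point.
Start: joints at [-1.341, 0.32, 1.565, -0, 1.257, -0.02], TCP at [0.142, -0.557, 0.214] pointing down, gripper open.
Joint ranges: [-3.11, 3.11], [-0.84, 2.01], [0.21, 2.61], [-1.34, 4.49], [0.05, 2.63], [-2.56, 2.56]. Speed limits (rad/s): [2.57, 2.57, 3.14, 3.14, 3.14, 3.14].

### API

Orientations are given as [roll, pitch, yaw] about the fixed x, y, z axes, in that order (R = Rz(yaw) Ry(pitch) Rx(roll)).
In Python, from plant import bot gives the robot as it stands.
- The arm moves only by the tool jog_arm, never from a script. Its argument "plan" is a list of rows, each an object with "dp": the shift along the tool's x, y, z in cm, a list of three; "delta_rot": the turn, a rotation vector about the tool's x, y, z in rad, a list of three; "hand": the closure, from -1 (fully open) to 1 (shut). A call has 1 to 10 rows; each row shifts and turns the commanded pose from where the row before left it, along the tool's axes as they then stand; what a row does not reach is not made up. A row lasts 1/8 s, in which the tool goes at most 62.5 mm and 10.7 degrees, less where a joint would pass 70% of its speed; a pose out of reach is approached as far as the arm can. A call is refused whole if a number of a shift passes 6.25 or a number of a turn 0.188, either way. A call with a gripper value outside its range is refused whole. The fingers move at their own pace and stop on an object; "squeeze" is the grip in N (left out, the last holds). Time passes only in rows, so rows that do not move let the fingers close. It gives the time, the measured TCP pose, the force, the opening and the grip force at its end, in the units of the state.
- bot.observe(): the state, without advancing time (a new reading comes with each control period).
- bot.capture(name): name is "scene" or "top" or "wrist"; returns the picture (400x640x3 uint8, red, green, blue); there is no depth.
- bot.camera_params(name): a dict with "fov_y" (degrees; the focal length in pixels is half the picture's height over the tangent of half this angle, whatever the lens; pixels are square), "cx", "cy" (the principal point, pixels), "k1" (the pictures are not rectified: a ray, as slopes to the right and down, at radius r is drawn at 1 + k1 r^2 times it, then the intrinsics apply), "xyz" and "attitude" of the camera in the world; the wrist camera has in their place "tool_from_camera" (4x4, takes a point from camera to tool coordinates, whose origin is the TCP and whose axes are the flange's). Camera axes: x right, y down, z forward; pixel columns grow to the right and rows downward; lengths in m; the calibration is good to about 2 mm. A picture is of the moment at which its call begins: read the wrist's pose just before it. camera_params takes no time and is no camera call.
- bot.close_job(): hands the job in; it is judged then, once.
The state is a dict: "time_s": time; "joint_pos": joint angles; "joint_vel": joint speeds; "tau": joint torques, N m; "tcp_pos": TCP position; "tool_rot": TCP orientation; "contact_force": force on the tool from outside, world axes, zero at the start; "wrist_torque": the same for the moment, N m; "opening": opening from 0.0 (shut) to 1.0 (fully open); "grip_force": force on a finger pad.
Only numpy, scipy, OpenCV 4.12 (cv2) and the standard library are available. Lean on these libraries where they do the work, as an engineer would, in place of code of your own. Each camera call takes 0.05 s, during which the arm holds its last target. There are 200 camera calls.

### The job

Put the seasonings back where they belong: the two spice jars in the wooden rack, one in each compartment, the salt shaker on the middle of the cork coaster, and the dropper bottle in the small steel cup. Set each one down standing upright on the bottom of its place, do not tip any of them over, and leave the canister, the egg timer and the preserve jar where they are.

Things in the scene. Friction and masses are not known exactly. Their poses are not given: they have to be found in the camera images.
- spice_jar_a: spice jar with a red screw lid, round, upright: body 42 mm across up to 85 mm height, lid 45 mm across from 85 to 106 mm (its top), 0.11 kg; red and brown label; it is one of the two spice jars and either compartment will do. It grips well by the lid and the shoulder just below, from above. Origin: centre of its underside; z up.
- spice_jar_b: spice jar with a red screw lid, round, upright: body 42 mm across up to 85 mm height, lid 45 mm across from 85 to 106 mm (its top), 0.11 kg; green and white label; it is the other spice jar and either compartment will do. It grips well by the lid and the shoulder just below, from above. Origin: centre of its underside; z up.
- salt_shaker: salt shaker, round, clear with white salt below and a grey domed top: 44 mm across up to 74 mm height with a slight waist, the top 34 mm across from 74 to 90 mm, 0.10 kg, upright. Origin: centre of its underside; z up.
- dropper_bottle: small brown bottle with black dropper: body 33 mm across up to about 60 mm, narrowing at the shoulder to a collar 24 mm across (62 to 77 mm), then a rubber-look bulb 13 mm across (76 to 102 mm, its top), all rigid, 0.07 kg, upright. It grips well round the upper body with the fingertips about 45 mm above its underside. Origin: centre of its underside; z up.
- spice_rack: open wooden rack, fixed, 162 mm along its own y, 84 mm along its own x, 40 mm high; walls, floor and the one divider across its middle (35 mm high) are 6 mm thick, leaving two square compartments 72 mm by 72 mm with centres at y = +39 mm and -39 mm, x = 0; the floor of each is 6 mm above the origin. Origin: centre of its underside; z up.
- coaster: round cork coaster, fixed, 94 mm across, 5 mm thick. Origin: centre of its underside; z up.
- steel_cup: small round stainless steel cup, open at the top, fixed, 68 mm across and 40 mm high, 60 mm across inside at the rim and about 56 mm at the floor, which is 5 mm above the origin. Origin: centre of its underside; z up.
- canister: white lidded canister, 72 mm across, 85 mm high, standing on the worktop at the back, left of the toaster (a like one stands on the white tray, fixed), under wall cupboards whose underside is 0.45 m above the worktop and whose doors and bar handles come forward to x = 0.56 m, so a raised wrist must stay nearer to the robot than that: leave alone. Origin: centre of its underside; z up.
- egg_timer: white round wind-up egg timer, 63 mm across, 52 mm high, at the front right: leave alone. Origin: centre of its underside; z up.
- preserve_jar: glass preserve jar with a green lid, 70 mm across, 104 mm high, at the back right: leave alone. Origin: centre of its underside; z up.
Not all that is in view belongs to the job. What is shaped like the salt_shaker but pink is not meant.

How it is judged:
By the outcome, as a careful person would: the job done as asked, in the order asked, and still so for the second after the job is handed in, with the robot touching nothing.
It also fails if it takes over 99 s, if anything falls off the work surface, if the arm or the gripper's body presses on something with over 40 N, if the wrist force passes 120 N, or if a joint passes its speed limit or range.

## Working session

There is one attempt and no reset: what is moved stays moved. The work goes in short steps, Python scripts to look and compute and a tool call to move; the robot and the scene stay as the last step left them, time stands still between calls to the robot, and variables do not carry over. Pictures are saved under pics/ and viewed, at most 14 in all, crops included, and the job is handed in when it is done.

Besides the shell and the picture viewer there is one more tool, called by a JSON object that holds its "name" and its "arguments". jog_arm: Moves the arm, as the interface text tells. Its arguments: {"type":"object","properties":{"plan":{"type":"array","items":{"type":"object","properties":{"dp":{"type":"array","items":{"type":"number"}},"delta_rot":{"type":"array","items":{"type":"number"}},"hand":{"type":"number"}}}},"squeeze":{"type":"number"}},"required":["plan"]}

```bash
mkdir -p pics; ls
python3 - <<'E'
from plant import bot
import cv2
print(bot.observe())
for n in("scene","top"):
    im=bot.capture(n); cv2.imwrite(f"pics/{n}0.png",im[:,:,::-1]); print(n,bot.camera_params(n))
print(bot.camera_params("wrist"))
E
```

```text
pics
{'time_s': 0.0, 'joint_pos': array([-1.34100528e+00,  3.20293386e-01,  1.56572194e+00, -1.59895433e-05,
        1.25743086e+00, -2.00285806e-02]), 'joint_vel': array([ 0.00079086,  0.00123141,  0.00126245, -0.00033908, -0.00080741,
        0.00120735]), 'tau': array([-1.29745280e-03, -4.12461984e+01, -2.31970811e+01,  7.26407859e-02,
        4.54454182e-02, -1.27545050e-04]), 'tcp_pos': array([ 0.14201348, -0.55662885,  0.2131028 ]), 'tool_rot': array([-3.13973919e+00, -2.19224624e-05,  2.49824551e-01]), 'contact_force': array([ 0.03360356,  0.17044204, -0.50243999]), 'wrist_torque': array([-0.027698  , -0.01839908,  0.01028788]), 'grip_force': 0.0, 'opening': 1.0012751082524871}
scene {'fov_y': 53.70283504498735, 'cx': 318.2779652617779, 'cy': 200.8667503843963, 'k1': -0.09098422123494937, 'xyz': array([-0.27615905, -0.69991455,  0.88932611]), 'attitude': array([-2.2703125, -0.01391  , -0.8813173])}
top {'fov_y': 52.43200150342606, 'cx': 317.37599817924115, 'cy': 201.39567551662006, 'k1': -0.009171566135888376, 'xyz': array([ 0.35605013, -0.04974381,  1.29240507]), 'attitude': array([-3.00240208, -0.00948851, -1.56383076])}
{'fov_y': 64.59230769619978, 'cx': 316.0110253483058, 'cy': 195.8072733224642, 'k1': 0.004340593847801316, 'tool_from_camera': array([[ 3.58524259e-04, -9.70233489e-01, -2.42171113e-01,
         6.72874246e-02],
       [ 9.99999853e-01,  4.46289093e-04, -3.07552857e-04,
        -9.00201008e-04],
       [ 4.06476408e-04, -2.42170967e-01,  9.70233507e-01,
        -1.71812122e-01],
       [ 0.00000000e+00,  0.00000000e+00,  0.00000000e+00,
         1.00000000e+00]])}
```

View pics/scene0.png

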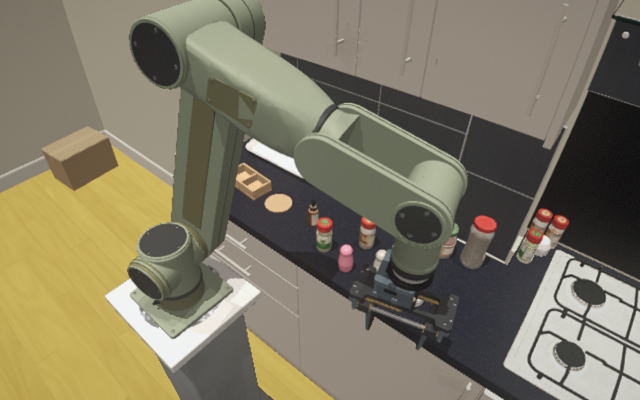

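View pics/top0.png

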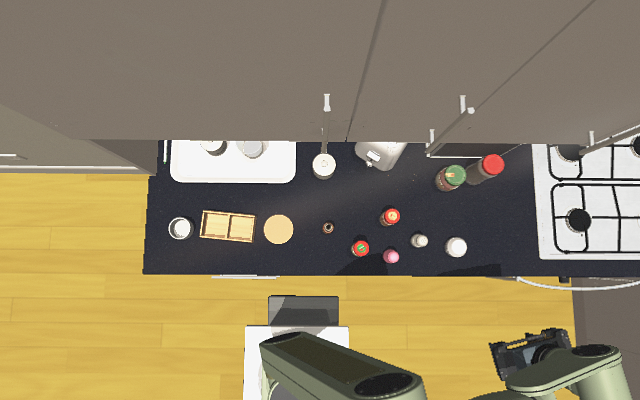

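The top view shows these, with pixel positions:
- Places: steel cup (180,229), rack (228,226), coaster (278,229).
- Things to move: dropper (328,228), green-label jar (361,248), red-label jar (390,217), grey-topped salt shaker (420,241).
- Leave alone: pink shaker (391,257), egg timer (456,247), canister (324,165), preserve jar (451,177).

The scene view also shows lidded jars by the stove, around (540,225), which may be decoys. I'll enlarge and check.

```bash
cat > h.py <<'E'
import numpy as np, cv2
from plant import bot
from scipy.spatial.transform import Rotation as R
def cam(n, s=None):
    p=bot.camera_params(n); f=200/np.tan(np.radians(p["fov_y"]/2))
    K=np.array([[f,0,p["cx"]],[0,f,p["cy"]],[0,0,1]])
    if n=="wrist":
        s=s or bot.observe(); T=np.eye(4); T[:3,:3]=R.from_euler("xyz",s["tool_rot"]).as_matrix(); T[:3,3]=s["tcp_pos"]
        T=T@np.array(p["tool_from_camera"])
    else:
        T=np.eye(4); T[:3,:3]=R.from_euler("xyz",p["attitude"]).as_matrix(); T[:3,3]=p["xyz"]
    return K,p["k1"],T
def ray(c,uv):
    K,k,T=c; q=cv2.undistortPoints(np.array([[uv]],float),K,np.array([k,0,0,0]))[0,0]
    return T[:3,3],T[:3,:3]@np.r_[q,1]
def plane(c,uv,z):
    o,d=ray(c,uv); return o+d*(z-o[2])/d[2]
def tri(obs):  # [(cam,uv)..] -> point, residual
    A=np.zeros((3,3));b=np.zeros(3);L=[]
    for c,uv in obs:
        o,d=ray(c,uv); d=d/np.linalg.norm(d); P=np.eye(3)-np.outer(d,d); A+=P;b+=P@o;L.append((o,P))
    x=np.linalg.solve(A,b); return x,[round(1000*np.linalg.norm(P@(x-o)),1) for o,P in L]
def proj(c,X):
    K,k,T=c; q=T[:3,:3].T@(np.array(X)-T[:3,3]); s=q[:2]/q[2]; s=s*(1+k*s@s); return K[:2,:2]@s+K[:2,2]
E
python3 - <<'E'
from h import *
t=cam("top"); s=cam("scene"); np.set_printoptions(precision=3,suppress=True)
for n,uv,z in [("cup",(180,228),.04),("rack",(228,226),.04),("coaster",(278,229),.005),("dropper",(328,228),.1),("b",(361,247),.106),("a",(390,216),.106),("pink",(391,257),.09),("salt",(420,240),.09),("timer",(456,247),.052),("canister",(324,163),.085),("pres",(452,175),.104)]:
    p=plane(t,uv,z); print(n,p,"scene px",proj(s,p))
for uv in [(541,214),(558,223),(533,234),(484,224)]: 
    p=plane(s,uv,.106); print("scene jar",uv,p,proj(t,p))
im=cv2.imread("pics/scene0.png"); a=cv2.resize(im[190:290,290:490],None,fx=4,fy=4,interpolation=2)
b=cv2.resize(im[200:270,490:590],None,fx=2,fy=2,interpolation=2); a=cv2.copyMakeBorder(a,0,150,0,0,0); a[405:545,:200]=b
c=cv2.resize(cv2.imread("pics/top0.png")[205:270,310:470],None,fx=2,fy=2); a[405:535,250:570]=c
cv2.imwrite("pics/crop1.png",a)
E
```

```text
cup [0.445 0.362 0.04 ] scene px [220.029 161.949]
rack [0.453 0.215 0.04 ] scene px [247.926 176.073]
coaster [0.447 0.063 0.005] scene px [277.523 201.8  ]
dropper [ 0.445 -0.092  0.1  ] scene px [311.258 199.789]
b [ 0.39  -0.188  0.106] scene px [324.228 221.216]
a [ 0.481 -0.274  0.106] scene px [366.477 217.991]
pink [ 0.361 -0.278  0.09 ] scene px [342.912 244.982]
salt [ 0.412 -0.364  0.09 ] scene px [379.068 249.572]
timer [ 0.393 -0.484  0.052] scene px [411.254 284.491]
canister [ 0.643 -0.079  0.085] scene px [345.766 173.518]
pres [ 0.606 -0.462  0.104] scene px [443.599 224.598]
scene jar (541, 214) [ 0.847 -0.68   0.106] [519.35   98.671]
scene jar (558, 223) [ 0.84  -0.735  0.106] [537.075 101.169]
scene jar (533, 234) [ 0.739 -0.687  0.106] [523.76  132.629]
scene jar (484, 224) [ 0.685 -0.556  0.106] [481.936 149.518]
```

View pics/crop1.png

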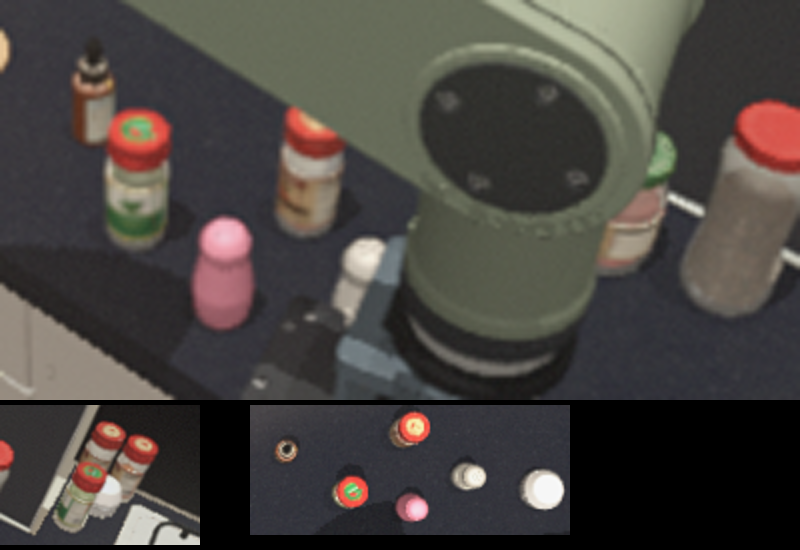

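Jar a (red/brown label) is at top pixel (390,217), and jar b (green/white label) is at (361,248). The salt shaker is the white/grey one at (420,241). The pink one at (391,257) is not meant. The jars at scene pixel (540,225) are past the counter and out of reach, so they are decoys. Next I'll move the wrist camera over the objects.

{"name": "jog_arm", "arguments": {"plan": [{"dp": [4.25, -2.6, -0.4], "hand": -1}, {"dp": [4.25, -2.6, -0.4]}, {"dp": [4.25, -2.6, -0.4]}, {"dp": [4.25, -2.6, -0.4]}, {"dp": [4.25, -2.6, -0.4]}, {"dp": [4.25, -2.6, -0.4]}, {"dp": [4.25, -2.6, -0.4]}, {"dp": [4.25, -2.6, -0.4]}, {"dp": [0, 0, 0], "delta_rot": [0, 0, -0.185]}, {"dp": [0, 0, 0], "delta_rot": [0, 0, -0.185]}]}}

```text
invalid input
```

{"name": "jog_arm", "arguments": {"plan": [{"dp": [0, 0, 0], "delta_rot": [0, 0, -0.185]}, {"dp": [0, 0, 0], "delta_rot": [0, 0, -0.185]}, {"dp": [0, 0, 0], "delta_rot": [0, 0, -0.185]}, {"dp": [0, 0, 0], "delta_rot": [0, 0, -0.185]}, {"dp": [0, 0, 0], "delta_rot": [0, 0, -0.185]}, {"dp": [0, 0, 0]}, {"dp": [0, 0, 0]}]}}

```text
invalid input
```

Run:
```python
from h import *
import pickle
s=bot.observe(); im=bot.capture("wrist"); cv2.imwrite("pics/w1.png",im[:,:,::-1]); pickle.dump(s,open("w1.pkl","wb")); print(s["tcp_pos"],s["tool_rot"],s["joint_pos"])
```

```text
[ 0.14203938 -0.55670176  0.2132    ] [-3.13997813e+00 -3.41262217e-05  2.49806938e-01] [-1.34100024e+00  3.20228008e-01  1.56556821e+00  1.90638908e-06
  1.25741132e+00 -2.00114639e-02]
```

View pics/w1.png

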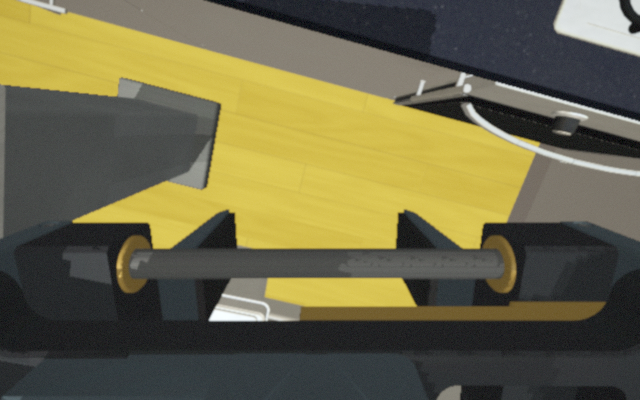

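The wrist picture shows only the floor and the fingers (tips near (230,215) and (400,215)), because the arm didn't move: both calls were refused. I'll retry with every field given in each row.

{"name": "jog_arm", "arguments": {"plan": [{"dp": [4.25, -2.6, -0.4], "delta_rot": [0, 0, 0], "hand": -1}, {"dp": [4.25, -2.6, -0.4], "delta_rot": [0, 0, 0], "hand": -1}, {"dp": [4.25, -2.6, -0.4], "delta_rot": [0, 0, 0], "hand": -1}, {"dp": [4.25, -2.6, -0.4], "delta_rot": [0, 0, 0], "hand": -1}, {"dp": [4.25, -2.6, -0.4], "delta_rot": [0, 0, 0], "hand": -1}, {"dp": [4.25, -2.6, -0.4], "delta_rot": [0, 0, 0], "hand": -1}, {"dp": [4.25, -2.6, -0.4], "delta_rot": [0, 0, 0], "hand": -1}, {"dp": [4.25, -2.6, -0.4], "delta_rot": [0, 0, 0], "hand": -1}, {"dp": [0, 0, 0], "delta_rot": [0, 0, -0.185], "hand": -1}, {"dp": [0, 0, 0], "delta_rot": [0, 0, -0.185], "hand": -1}]}}

```text
time_s: 1.4
tcp_pos: [0.4205, -0.2708, 0.2457]
tool_rot: [-3.141, 0.0, 0.628]
contact_force: [0.4, 0.1, -0.3]
opening: 0.999
grip_force: 0.0
```

{"name": "jog_arm", "arguments": {"plan": [{"dp": [0, 0, 0], "delta_rot": [0, 0, -0.185], "hand": -1}, {"dp": [0, 0, 0], "delta_rot": [0, 0, -0.185], "hand": -1}, {"dp": [0, 0, 0], "delta_rot": [0, 0, -0.185], "hand": -1}, {"dp": [0, 0, 0], "delta_rot": [0, 0, -0.185], "hand": -1}, {"dp": [0, 0, 0], "delta_rot": [0, 0, -0.185], "hand": -1}, {"dp": [0, 0, 0], "delta_rot": [0, 0, 0], "hand": -1}, {"dp": [0, 0, 0], "delta_rot": [0, 0, 0], "hand": -1}]}}

```text
time_s: 2.28
tcp_pos: [0.4201, -0.2715, 0.2458]
tool_rot: [-3.141, -0.0, 1.542]
contact_force: [-0.6, -0.7, 0.1]
opening: 1.0
grip_force: 0.0
```

Run:
```python
from h import *
import pickle
s=bot.observe(); im=bot.capture("wrist"); cv2.imwrite("pics/w2.png",im[:,:,::-1]); pickle.dump(s,open("w2.pkl","wb")); print(s["tcp_pos"],s["tool_rot"],s["joint_pos"])
```

```text
[ 0.42011342 -0.27152684  0.24580303] [-3.14136862e+00 -1.03000318e-04  1.54221936e+00] [-5.96751596e-01  1.81615382e-01  1.67284733e+00 -3.51357992e-05
  1.28737420e+00 -5.68164812e-01]
```

View pics/w2.png

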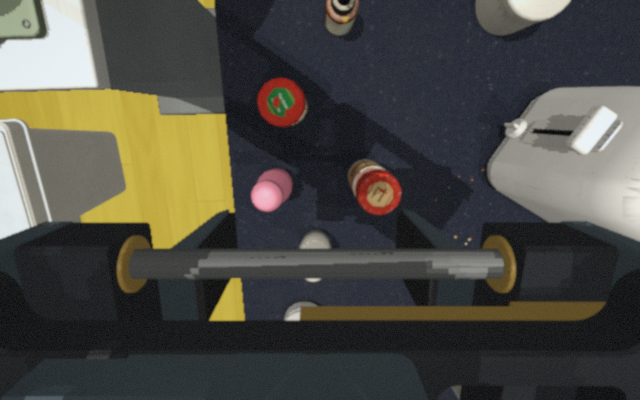

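w2 shows b's lid at (282,101), a's lid at (380,192), the pink shaker at (272,190) and the salt shaker partly hidden near (315,245). I'll shift +y for second views and to see the places.

{"name": "jog_arm", "arguments": {"plan": [{"dp": [4, 0, 0], "delta_rot": [0, 0, -0.029], "hand": -1}, {"dp": [4, 0, 0], "delta_rot": [0, 0, 0], "hand": -1}, {"dp": [0, 0, 0], "delta_rot": [0, 0, 0], "hand": -1}, {"dp": [0, 0, 0], "delta_rot": [0, 0, 0], "hand": -1}]}}

```text
time_s: 2.82
tcp_pos: [0.4213, -0.192, 0.2461]
tool_rot: [3.141, 0.001, 1.573]
contact_force: [0.9, -0.4, 0.1]
opening: 0.995
grip_force: 0.0
```

```bash
cat > snap.py <<'E'
import sys,pickle
from h import *
n=sys.argv[1]; s=bot.observe(); im=bot.capture("wrist"); cv2.imwrite(f"pics/{n}.png",im[:,:,::-1]); pickle.dump(s,open(f"{n}.pkl","wb")); print(s["tcp_pos"],s["tool_rot"],s["joint_pos"])
E
python3 snap.py w3
```

```text
[ 0.42131166 -0.19201542  0.24611209] [3.14113996e+00 9.15226324e-04 1.57349856e+00] [-4.52018738e-01  1.20583367e-01  1.74694684e+00 -6.52047754e-04
  1.27325384e+00 -4.54530267e-01]
```

{"name": "jog_arm", "arguments": {"plan": [{"dp": [5, 0, 0], "delta_rot": [0, 0, 0], "hand": -1}, {"dp": [5, 0, 0], "delta_rot": [0, 0, 0], "hand": -1}, {"dp": [5, 0, 0], "delta_rot": [0, 0, 0], "hand": -1}, {"dp": [5, 0, 0], "delta_rot": [0, 0, 0], "hand": -1}, {"dp": [5, 0, 0], "delta_rot": [0, 0, 0], "hand": -1}, {"dp": [2, 0, 0], "delta_rot": [0, 0, 0], "hand": -1}, {"dp": [0, 0, 0], "delta_rot": [0, 0, 0], "hand": -1}, {"dp": [0, 0, 0], "delta_rot": [0, 0, 0], "hand": -1}]}}

```text
time_s: 3.88
tcp_pos: [0.4206, 0.0774, 0.2458]
tool_rot: [-3.141, 0.001, 1.573]
contact_force: [0.7, -0.0, 0.4]
opening: 0.997
grip_force: 0.0
```

```bash
python3 snap.py w4
```

```text
[0.42061998 0.07739634 0.24582806] [-3.14149225e+00  7.37642396e-04  1.57253379e+00] [ 1.55637681e-01  6.33744416e-02  1.81283917e+00 -7.48106305e-04
  1.26559142e+00  1.54125127e-01]
```

{"name": "jog_arm", "arguments": {"plan": [{"dp": [5, 0, 0], "delta_rot": [0, 0, 0], "hand": -1}, {"dp": [5, 0, 0], "delta_rot": [0, 0, 0], "hand": -1}, {"dp": [3, 0, 0], "delta_rot": [0, 0, 0], "hand": -1}, {"dp": [0, 0, 0], "delta_rot": [0, 0, 0], "hand": -1}, {"dp": [0, 0, 0], "delta_rot": [0, 0, 0], "hand": -1}]}}

```text
time_s: 4.55
tcp_pos: [0.4201, 0.2071, 0.2458]
tool_rot: [-3.141, 0.001, 1.572]
contact_force: [0.2, 0.7, 0.5]
opening: 0.996
grip_force: 0.0
```

```bash
python3 snap.py w5; python3 -c "
import cv2,numpy as np
I=[cv2.imread(f'pics/w{i}.png')[:300] for i in (4,5)]
cv2.imwrite('pics/m45.png',np.vstack(I))"
```

```text
[0.42008245 0.20709865 0.24581072] [-3.14138636e+00  9.66062355e-04  1.57246338e+00] [ 4.34038643e-01  1.30243765e-01  1.73622956e+00 -8.26439922e-04
  1.27571153e+00  4.32612272e-01]
```

View pics/m45.png

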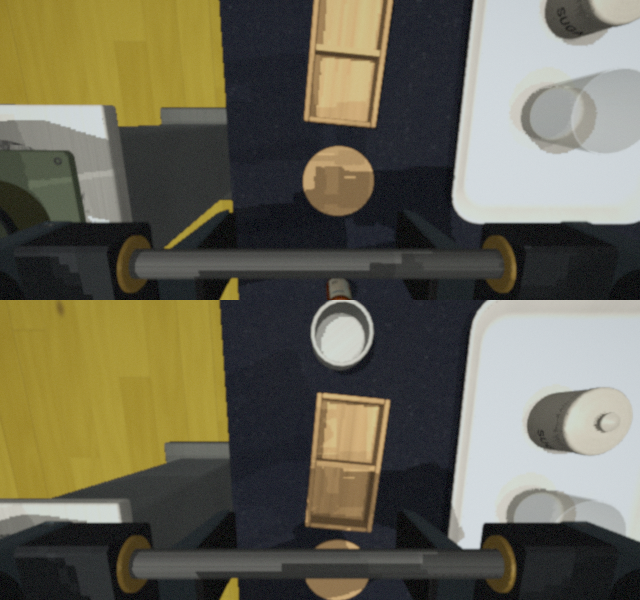

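w4 (upper) shows the coaster at (339,180) and the rack's near corners at (305,122) and (375,128). w5 (lower, rows less 300) shows the cup at (342,35) and the rack from (318,93) to (373,231). Now I'll measure using masks.

```bash
cat > m.py <<'E'
from h import *
import pickle
np.set_printoptions(precision=4,suppress=True)
I={i:cv2.imread(f"pics/w{i}.png") for i in (2,3,4,5)}; C={i:cam("wrist",pickle.load(open(f"w{i}.pkl","rb"))) for i in I}
def blobs(im,lo,hi,rows=225,amin=150):
    h=cv2.cvtColor(im,cv2.COLOR_BGR2HSV); m=cv2.inRange(h,lo,hi); m[rows:]=0
    m=cv2.morphologyEx(m,cv2.MORPH_CLOSE,np.ones((5,5)))
    return [c for c in cv2.findContours(m,0,2)[0] if cv2.contourArea(c)>amin]
E
python3 - <<'E'
from m import *
im=lambda i:I[i]
for i in (2,3):
    for lo,hi,n in [((0,190,90),(6,255,255),"red"),((174,190,60),(180,255,255),"red2")]:
        for c in blobs(im(i),lo,hi): (x,y),r=cv2.minEnclosingCircle(c); print(i,n,round(x,1),round(y,1),round(r,1),cv2.contourArea(c), plane(C[i],(x,y),.106))
for i in (4,5):
    for c in blobs(im(i),(8,60,60),(18,200,255),225,800):
        b=cv2.minAreaRect(c); print(i,"wood",b,cv2.contourArea(c)); p=cv2.boxPoints(b)
        for q in p: print("   ",q,plane(C[i],q,.04)[:2])
        x,y=b[0]; print("   c@5mm",plane(C[i],(x,y),.005),"c@40",plane(C[i],(x,y),.04))
for n,a,b in [("div L",(316,51),(312,161)),("div R",(382,56),(380,168)),("near L",(305,123),(306,228)),("near R",(377,128),(373,231))]:
    print(n,tri([(C[4],a),(C[5],b)]))
# cup rim
g=cv2.cvtColor(im(5),cv2.COLOR_BGR2GRAY)[:85,280:400]; m=(g>95).astype(np.uint8); c=max(cv2.findContours(m,0,2)[0],key=cv2.contourArea); e=cv2.fitEllipse(cv2.convexHull(c)); print("cup",e, plane(C[5],(e[0][0]+280,e[0][1]),.04))
E
```

```text
2 red 378.4 191.5 22.2 1296.0 [ 0.4822 -0.2778  0.106 ]
2 red 280.2 102.2 24.5 1666.0 [ 0.3877 -0.1884  0.106 ]
3 red 283.8 181.6 21.9 1369.0 [ 0.3882 -0.1867  0.106 ]
4 wood ((338.0, 180.0), (70.0, 72.0), 90.0) 3968.0
    [302. 145.] [0.4031 0.1137]
    [374. 145.] [0.4882 0.1138]
    [374. 215.] [0.4922 0.0273]
    [302. 215.] [0.4024 0.027 ]
   c@5mm [0.4489 0.0647 0.005 ] c@40 [0.4465 0.0716 0.04  ]
4 wood ((347.5487976074219, 60.939022064208984), (80.69548797607422, 129.29469299316406), 4.969740867614746) 6533.5
    [301.7524 121.848 ] [0.403  0.1403]
    [312.9531  -6.9606] [0.4161 0.273 ]
    [393.3452   0.03  ] [0.5016 0.2666]
    [382.1445 128.8386] [0.4968 0.1326]
   c@5mm [0.4577 0.2119 0.005 ] c@40 [0.4545 0.2063 0.04  ]
5 wood ((347.29510498046875, 160.75408935546875), (75.32573699951172, 133.63075256347656), 5.19442892074585) 9219.0
    [303.7377 223.8852] [0.4039 0.145 ]
    [315.8361  90.8033] [0.4188 0.3043]
    [390.8525  97.6229] [0.5044 0.2971]
    [378.7541 230.7049] [0.4987 0.1361]
   c@5mm [0.46  0.22  0.005] c@40 [0.4566 0.2248 0.04  ]
div L (array([0.4167, 0.221 , 0.0159]), [np.float64(2.7), np.float64(2.7)])
div R (array([0.497 , 0.2139, 0.0262]), [np.float64(1.9), np.float64(1.9)])
near L (array([0.4067, 0.139 , 0.0385]), [np.float64(0.1), np.float64(0.1)])
near R (array([0.4924, 0.1333, 0.0333]), [np.float64(0.3), np.float64(0.3)])
cup ((61.63185119628906, 31.565038681030273), (63.13188552856445, 69.40733337402344), 7.1713995933532715) [0.4467 0.3656 0.04  ]
```

The heights come out sensibly: rack rim about 36 mm, lids about 105 mm. The rack centre is near (0.456, 0.218), turned about 5°. Next I'll go above jar b.

{"name": "jog_arm", "arguments": {"plan": [{"dp": [-5, -0.4, 0], "delta_rot": [0, 0, 0], "hand": -1}, {"dp": [-5, -0.4, 0], "delta_rot": [0, 0, 0], "hand": -1}, {"dp": [-5, -0.4, 0], "delta_rot": [0, 0, 0], "hand": -1}, {"dp": [-5, -0.4, 0], "delta_rot": [0, 0, 0], "hand": -1}, {"dp": [-5, -0.4, 0], "delta_rot": [0, 0, 0], "hand": -1}, {"dp": [-5, -0.4, 0], "delta_rot": [0, 0, 0], "hand": -1}, {"dp": [-5, -0.4, 0], "delta_rot": [0, 0, 0], "hand": -1}, {"dp": [-4.4, -0.4, 0], "delta_rot": [0, 0, 0], "hand": -1}, {"dp": [0, 0, 0], "delta_rot": [0, 0, 0], "hand": -1}, {"dp": [0, 0, 0], "delta_rot": [0, 0, 0], "hand": -1}]}}

```text
time_s: 5.85
tcp_pos: [0.3884, -0.1858, 0.2459]
tool_rot: [-3.141, -0.001, 1.572]
contact_force: [-0.3, 0.0, -0.6]
opening: 0.999
grip_force: 0.0
```

{"name": "jog_arm", "arguments": {"plan": [{"dp": [0, 0, 4], "delta_rot": [0, 0, 0], "hand": -1}, {"dp": [0, 0, 4], "delta_rot": [0, 0, 0], "hand": -1}, {"dp": [0, 0, 4], "delta_rot": [0, 0, 0], "hand": -1}, {"dp": [0, 0, 3], "delta_rot": [0, 0, 0], "hand": -1}, {"dp": [0, 0, 2], "delta_rot": [0, 0, 0], "hand": -1}, {"dp": [0, 0, 0], "delta_rot": [0, 0, 0], "hand": -1}, {"dp": [0, 0, 0], "delta_rot": [0, 0, 0], "hand": -1}]}}

```text
time_s: 6.72
tcp_pos: [0.3897, -0.1854, 0.0768]
tool_rot: [3.14, 0.001, 1.575]
contact_force: [0.2, 0.1, 0.7]
opening: 0.999
grip_force: 0.0
```

{"name": "jog_arm", "arguments": {"plan": [{"dp": [0, 0, 0], "delta_rot": [0, 0, 0], "hand": 1}, {"dp": [0, 0, 0], "delta_rot": [0, 0, 0], "hand": 1}, {"dp": [0, 0, 0], "delta_rot": [0, 0, 0], "hand": 1}, {"dp": [0, 0, 0], "delta_rot": [0, 0, 0], "hand": 1}, {"dp": [0, 0, 0], "delta_rot": [0, 0, 0], "hand": 1}, {"dp": [0, 0, 0], "delta_rot": [0, 0, 0], "hand": 1}], "squeeze": 15}}

```text
time_s: 7.48
tcp_pos: [0.389, -0.1857, 0.0759]
tool_rot: [-3.141, 0.0, 1.574]
contact_force: [-1.3, -0.8, -0.3]
opening: 0.482
grip_force: 15.0
```

{"name": "jog_arm", "arguments": {"plan": [{"dp": [0, 0, -2], "delta_rot": [0, 0, 0], "hand": 1}, {"dp": [0, 0, -4], "delta_rot": [0, 0, 0], "hand": 1}, {"dp": [0, 0, -4], "delta_rot": [0, 0, 0], "hand": 1}, {"dp": [0, 0, -3.5], "delta_rot": [0, 0, 0], "hand": 1}, {"dp": [0, 0, 0], "delta_rot": [0, 0, 0], "hand": 1}]}}

```text
time_s: 8.1
tcp_pos: [0.3905, -0.1864, 0.2131]
tool_rot: [3.136, 0.003, 1.574]
contact_force: [0.4, 0.0, -2.1]
opening: 0.483
grip_force: 15.0
```

{"name": "jog_arm", "arguments": {"plan": [{"dp": [3, 0.5, 0], "delta_rot": [0, 0, 0], "hand": 1}, {"dp": [5, 0.8, 0], "delta_rot": [0, 0, 0], "hand": 1}, {"dp": [5, 0.8, 0], "delta_rot": [0, 0, 0], "hand": 1}, {"dp": [5, 0.8, 0], "delta_rot": [0, 0, 0], "hand": 1}, {"dp": [5, 0.8, 0], "delta_rot": [0, 0, 0], "hand": 1}, {"dp": [5, 0.8, 0], "delta_rot": [0, 0, 0], "hand": 1}, {"dp": [5, 0.8, 0], "delta_rot": [0, 0, 0], "hand": 1}, {"dp": [5, 0.8, 0], "delta_rot": [0, 0, 0], "hand": 1}, {"dp": [4, 0.6, 0], "delta_rot": [0, 0, 0], "hand": 1}, {"dp": [2.3, 0.4, 0], "delta_rot": [0, 0, 0], "hand": 1}]}}

```text
time_s: 9.35
tcp_pos: [0.458, 0.2588, 0.2089]
tool_rot: [-3.138, 0.002, 1.576]
contact_force: [-0.3, -1.2, -1.8]
opening: 0.483
grip_force: 15.0
```

{"name": "jog_arm", "arguments": {"plan": [{"dp": [0, 0, 0], "delta_rot": [0, 0, 0], "hand": 1}, {"dp": [0, 0, 0], "delta_rot": [0, 0, 0], "hand": 1}]}}

```text
time_s: 9.6
tcp_pos: [0.4583, 0.2563, 0.2103]
tool_rot: [-3.14, 0.002, 1.573]
contact_force: [-0.4, 0.1, -1.0]
opening: 0.48
grip_force: 15.0
```

```bash
python3 snap.py w6
python3 - <<'E'
import cv2,numpy as np
from plant import bot
t=bot.capture("top")[:,:,::-1]
cv2.imwrite("pics/v6.png",np.vstack([cv2.imread("pics/w6.png")[:300], cv2.resize(t[180:270,150:310],None,fx=4,fy=4)[:300]]))
E
```

```text
[0.45829033 0.25625605 0.21026262] [-3.14015561e+00  1.64007395e-03  1.57318698e+00] [ 4.88440374e-01  2.44712770e-01  1.68100712e+00 -8.29977535e-04
  1.21790962e+00  4.86338542e-01]
```

View pics/v6.png

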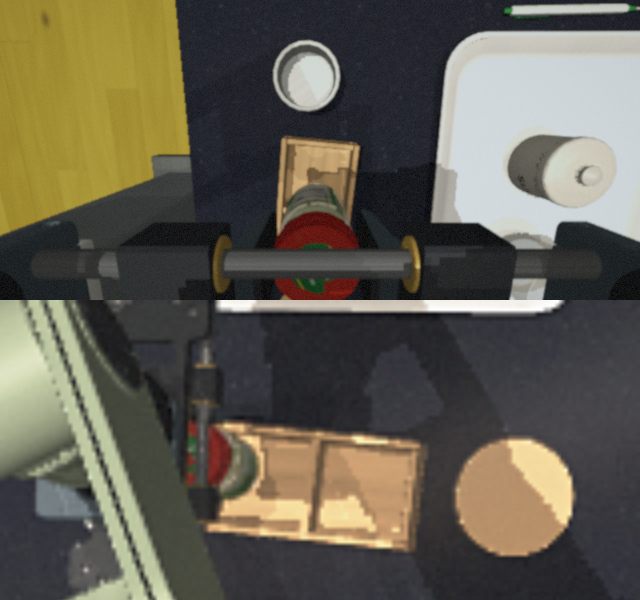

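The jar hangs over the far compartment, and the far rim corners in w6 are at (281,138) and (359,144), with the cup at (307,75). I'll check the centre from those corners.

Run:
```python
from m import *
c=cam("wrist",pickle.load(open("w6.pkl","rb"))); t=cam("top")
for uv,z in [((281,137),.04),((359,144),.04),((307,75),.04)]: print(plane(c,uv,z))
print("cup h",tri([(C[5],(341.6,31.6)),(c,(307,75))]))
print("far R corner", tri([(C[5],(390,98.5)),(c,(359.5,143))]),"far L",tri([(C[5],(317,92)),(c,(281,137))]))
for uv in [(150+315/4,180+135/4),(150+422/4,180+145/4),(150+415/4,180+248/4),(150+310/4,180+232/4)]: print(plane(t,uv,.04))
```

```text
[0.4198 0.3038 0.04  ]
[0.5031 0.2966 0.04  ]
[0.4478 0.3659 0.04  ]
cup h (array([0.4474, 0.3668, 0.0339]), [np.float64(0.3), np.float64(0.3)])
far R corner (array([0.5051, 0.2968, 0.0311]), [np.float64(0.4), np.float64(0.4)]) far L (array([0.4198, 0.3034, 0.0378]), [np.float64(0.4), np.float64(0.4)])
[0.4907 0.2137 0.04  ]
[0.4836 0.1307 0.04  ]
[0.4042 0.1339 0.04  ]
[0.4158 0.2147 0.04  ]
```

Centred. Lowering the jar.

{"name": "jog_arm", "arguments": {"plan": [{"dp": [0, 0, 3], "delta_rot": [0, 0, 0], "hand": 1}, {"dp": [0, 0, 4], "delta_rot": [0, 0, 0], "hand": 1}, {"dp": [0, 0, 3], "delta_rot": [0, 0, 0], "hand": 1}, {"dp": [0, 0, 1.5], "delta_rot": [0, 0, 0], "hand": 1}, {"dp": [0, 0, 0.7], "delta_rot": [0, 0, 0], "hand": 1}, {"dp": [0, 0, 0.3], "delta_rot": [0, 0, 0], "hand": 1}, {"dp": [0, 0, 0.1], "delta_rot": [0, 0, 0], "hand": 1}, {"dp": [0, 0, 0], "delta_rot": [0, 0, 0], "hand": 1}, {"dp": [0, 0, 0], "delta_rot": [0, 0, 0], "hand": 1}]}}

```text
time_s: 10.82
tcp_pos: [0.459, 0.2577, 0.0854]
tool_rot: [3.141, -0.0, 1.574]
contact_force: [-0.1, -0.1, -1.4]
opening: 0.484
grip_force: 15.0
```

{"name": "jog_arm", "arguments": {"plan": [{"dp": [0, 0, 0.15], "delta_rot": [0, 0, 0], "hand": 1}, {"dp": [0, 0, 0.1], "delta_rot": [0, 0, 0], "hand": 1}, {"dp": [0, 0, 0.1], "delta_rot": [0, 0, 0], "hand": 1}, {"dp": [0, 0, 0], "delta_rot": [0, 0, 0], "hand": 1}, {"dp": [0, 0, 0], "delta_rot": [0, 0, 0], "hand": 1}]}}

```text
time_s: 11.45
tcp_pos: [0.4588, 0.2576, 0.0819]
tool_rot: [3.141, -0.0, 1.574]
contact_force: [-1.9, -0.4, 6.0]
opening: 0.484
grip_force: 15.0
```

Contact at 6 N. I'll release partly, then fully, and rise.

{"name": "jog_arm", "arguments": {"plan": [{"dp": [0, 0, 0], "delta_rot": [0, 0, 0], "hand": -0.2}, {"dp": [0, 0, 0], "delta_rot": [0, 0, 0], "hand": -0.6}, {"dp": [0, 0, 0], "delta_rot": [0, 0, 0], "hand": -1}, {"dp": [0, 0, 0], "delta_rot": [0, 0, 0], "hand": -1}, {"dp": [0, 0, -3], "delta_rot": [0, 0, 0], "hand": -1}, {"dp": [0, 0, -5], "delta_rot": [0, 0, 0], "hand": -1}, {"dp": [0, 0, -5], "delta_rot": [0, 0, 0], "hand": -1}, {"dp": [0, 0, -3], "delta_rot": [0, 0, 0], "hand": -1}, {"dp": [0, 0, 0], "delta_rot": [0, 0, 0], "hand": -1}]}}

```text
time_s: 12.58
tcp_pos: [0.4599, 0.2582, 0.2438]
tool_rot: [3.136, -0.003, 1.574]
contact_force: [-0.6, 0.2, 0.0]
opening: 1.0
grip_force: 0.0
```

{"name": "jog_arm", "arguments": {"plan": [{"dp": [-3, 0, 0], "delta_rot": [0, 0, 0], "hand": -1}, {"dp": [-6, 0, 0], "delta_rot": [0, 0, 0], "hand": -1}, {"dp": [-6, 0, 0], "delta_rot": [0, 0, 0], "hand": -1}, {"dp": [-6, 0, 0], "delta_rot": [0, 0, 0], "hand": -1}, {"dp": [-6, 0, 0], "delta_rot": [0, 0, 0], "hand": -1}, {"dp": [-6, 0, 0], "delta_rot": [0, 0, 0], "hand": -1}, {"dp": [-6, 0, 0], "delta_rot": [0, 0, 0], "hand": -1}, {"dp": [-6, 0, 0], "delta_rot": [0, 0, 0], "hand": -1}, {"dp": [-6, 0, 0], "delta_rot": [0, 0, 0], "hand": -1}, {"dp": [-5, 0, 0], "delta_rot": [0, 0, 0], "hand": -1}]}}

```text
time_s: 13.82
tcp_pos: [0.4594, -0.3043, 0.2393]
tool_rot: [-3.139, -0.002, 1.573]
contact_force: [1.5, 0.8, 0.4]
opening: 0.999
grip_force: 0.0
```

{"name": "jog_arm", "arguments": {"plan": [{"dp": [-4, 0, 0], "delta_rot": [0, 0, 0], "hand": -1}, {"dp": [-2, 0, 0], "delta_rot": [0, 0, 0], "hand": -1}, {"dp": [0, 0, 0], "delta_rot": [0, 0, 0], "hand": -1}, {"dp": [0, 0, 0], "delta_rot": [0, 0, 0], "hand": -1}]}}

```text
time_s: 14.32
tcp_pos: [0.4606, -0.3609, 0.2411]
tool_rot: [-3.141, -0.001, 1.575]
contact_force: [0.2, -1.0, 0.5]
opening: 1.002
grip_force: 0.0
```

```bash
python3 snap.py w7
python3 - <<'E'
import cv2,numpy as np
from plant import bot
t=bot.capture("top")[:,:,::-1]
cv2.imwrite("pics/v7.png",np.vstack([cv2.imread("pics/w7.png")[:300], cv2.resize(t[195:270,150:310],None,fx=4,fy=4)]))
E
```

```text
[ 0.46057586 -0.36092064  0.24107075] [-3.14091395e+00 -1.37374897e-03  1.57478372e+00] [-6.84694281e-01  3.21315978e-01  1.49319118e+00  6.48259094e-04
  1.32848261e+00 -6.88838127e-01]
```

View pics/v7.png

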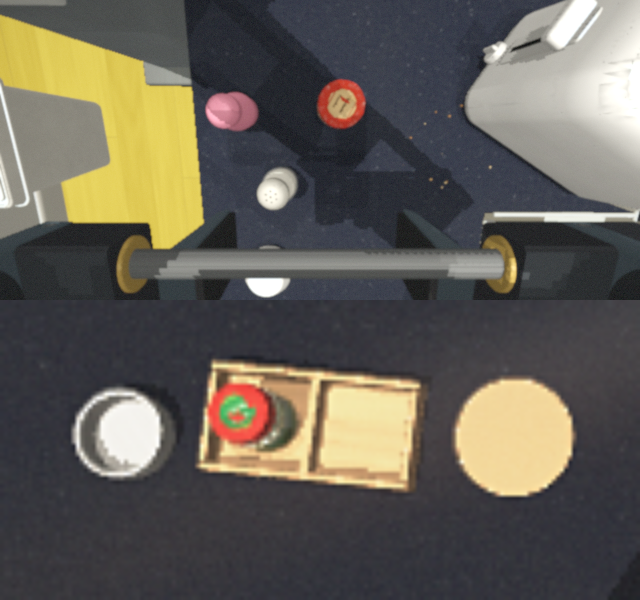

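Jar b stands in the far compartment. w7 shows a's lid at (341,104), the salt's holed top at (273,194) and the pink shaker at (222,111).

Run:
```python
from m import *
c=cam("wrist",pickle.load(open("w7.pkl","rb"))); t=cam("top"); im=cv2.imread("pics/w7.png")
for k in blobs(im,(0,160,60),(8,255,255)):
    (x,y),r=cv2.minEnclosingCircle(k); print(x,y,r,plane(c,(x,y),.106),"tri",tri([(c,(x,y)),(C[2],(378.4,191.5))]))
h=cv2.cvtColor(im,cv2.COLOR_BGR2HSV); m=cv2.inRange(h,(0,0,120),(180,70,255)); m[:150]=0;m[215:]=0;m[:,:245]=0;m[:,310:]=0
k=max(cv2.findContours(m,0,2)[0],key=cv2.contourArea); print(cv2.minAreaRect(k))
print("salt top@.09",plane(c,(273,192),.09),"base@0.01",plane(c,(281,180),.01), tri([(c,(273,192)),(t,(420.5,239.5))]))
```

```text
340.6638488769531 103.69773864746094 24.530277252197266 [ 0.4823 -0.2801  0.106 ] tri (array([ 0.4832, -0.2796,  0.099 ]), [np.float64(0.4), np.float64(0.4)])
((276.1341552734375, 188.2073211669922), (33.577362060546875, 44.509525299072266), 38.65980911254883)
salt top@.09 [ 0.4146 -0.3686  0.09  ] base@0.01 [ 0.4142 -0.3714  0.01  ] (array([ 0.4135, -0.3696,  0.0809]), [np.float64(1.2), np.float64(1.2)])
```

{"name": "jog_arm", "arguments": {"plan": [{"dp": [4.1, 1.1, 0], "delta_rot": [0, 0, 0.003], "hand": -1}, {"dp": [4.1, 1.1, 0], "delta_rot": [0, 0, 0], "hand": -1}, {"dp": [0, 0, 0], "delta_rot": [0, 0, 0], "hand": -1}, {"dp": [0, 0, 3], "delta_rot": [0, 0, 0], "hand": -1}, {"dp": [0, 0, 4], "delta_rot": [0, 0, 0], "hand": -1}, {"dp": [0, 0, 4], "delta_rot": [0, 0, 0], "hand": -1}, {"dp": [0, 0, 3.6], "delta_rot": [0, 0, 0], "hand": -1}, {"dp": [0, 0, 2], "delta_rot": [0, 0, 0], "hand": -1}, {"dp": [0, 0, 0], "delta_rot": [0, 0, 0], "hand": -1}, {"dp": [0, 0, 0], "delta_rot": [0, 0, 0], "hand": -1}]}}

```text
time_s: 15.68
tcp_pos: [0.4832, -0.2809, 0.0765]
tool_rot: [3.14, 0.001, 1.571]
contact_force: [-0.1, -1.1, -0.2]
opening: 1.0
grip_force: 0.0
```

{"name": "jog_arm", "arguments": {"plan": [{"dp": [0, 0, 0], "delta_rot": [0, 0, 0], "hand": 1}, {"dp": [0, 0, 0], "delta_rot": [0, 0, 0], "hand": 1}, {"dp": [0, 0, 0], "delta_rot": [0, 0, 0], "hand": 1}, {"dp": [0, 0, 0], "delta_rot": [0, 0, 0], "hand": 1}, {"dp": [0, 0, 0], "delta_rot": [0, 0, 0], "hand": 1}, {"dp": [0, 0, 0], "delta_rot": [0, 0, 0], "hand": 1}], "squeeze": 15}}

```text
time_s: 16.42
tcp_pos: [0.4825, -0.2805, 0.0755]
tool_rot: [3.141, 0.0, 1.571]
contact_force: [0.4, -0.4, 1.0]
opening: 0.482
grip_force: 15.0
```

{"name": "jog_arm", "arguments": {"plan": [{"dp": [0, 0, -2], "delta_rot": [0, 0, 0], "hand": 1}, {"dp": [0, 0, -4], "delta_rot": [0, 0, 0], "hand": 1}, {"dp": [0, 0, -4], "delta_rot": [0, 0, 0], "hand": 1}, {"dp": [0, 0, -3.5], "delta_rot": [0, 0, 0], "hand": 1}, {"dp": [0, 0, 0], "delta_rot": [0, 0, 0], "hand": 1}]}}

```text
time_s: 17.05
tcp_pos: [0.4838, -0.2813, 0.2131]
tool_rot: [3.136, 0.003, 1.571]
contact_force: [-0.1, 0.3, -2.0]
opening: 0.485
grip_force: 15.0
```

{"name": "jog_arm", "arguments": {"plan": [{"dp": [3, -0.3, 0], "delta_rot": [0, 0, 0], "hand": 1}, {"dp": [5, -0.3, 0], "delta_rot": [0, 0, 0], "hand": 1}, {"dp": [5.2, -0.3, 0], "delta_rot": [0, 0, 0], "hand": 1}, {"dp": [5.2, -0.3, 0], "delta_rot": [0, 0, 0], "hand": 1}, {"dp": [5.2, -0.3, 0], "delta_rot": [0, 0, 0], "hand": 1}, {"dp": [5.2, -0.3, 0], "delta_rot": [0, 0, 0], "hand": 1}, {"dp": [5.2, -0.3, 0], "delta_rot": [0, 0, 0], "hand": 1}, {"dp": [5.2, -0.3, 0], "delta_rot": [0, 0, 0], "hand": 1}, {"dp": [4.2, -0.3, 0], "delta_rot": [0, 0, 0], "hand": 1}, {"dp": [2.5, -0.3, 0], "delta_rot": [0, 0, 0], "hand": 1}]}}

```text
time_s: 18.3
tcp_pos: [0.4512, 0.1801, 0.2085]
tool_rot: [-3.138, 0.001, 1.573]
contact_force: [0.5, -0.6, -1.4]
opening: 0.483
grip_force: 15.0
```

{"name": "jog_arm", "arguments": {"plan": [{"dp": [0, 0, 0], "delta_rot": [0, 0, 0], "hand": 1}, {"dp": [0, 0, 0], "delta_rot": [0, 0, 0], "hand": 1}]}}

```text
time_s: 18.55
tcp_pos: [0.4519, 0.1777, 0.2094]
tool_rot: [-3.14, 0.001, 1.571]
contact_force: [-0.8, -0.3, -0.6]
opening: 0.485
grip_force: 15.0
```

{"name": "jog_arm", "arguments": {"plan": [{"dp": [0, 0, 3], "delta_rot": [0, 0, 0], "hand": 1}, {"dp": [0, 0, 4], "delta_rot": [0, 0, 0], "hand": 1}, {"dp": [0, 0, 3], "delta_rot": [0, 0, 0], "hand": 1}, {"dp": [0, 0, 1.5], "delta_rot": [0, 0, 0], "hand": 1}, {"dp": [0, 0, 0.7], "delta_rot": [0, 0, 0], "hand": 1}, {"dp": [0, 0, 0.3], "delta_rot": [0, 0, 0], "hand": 1}, {"dp": [0, 0, 0.1], "delta_rot": [0, 0, 0], "hand": 1}, {"dp": [0, 0, 0.1], "delta_rot": [0, 0, 0], "hand": 1}, {"dp": [0, 0, 0], "delta_rot": [0, 0, 0], "hand": 1}, {"dp": [0, 0, 0], "delta_rot": [0, 0, 0], "hand": 1}]}}

```text
time_s: 19.8
tcp_pos: [0.4526, 0.1786, 0.0836]
tool_rot: [3.141, -0.0, 1.571]
contact_force: [0.3, 0.1, -0.4]
opening: 0.485
grip_force: 15.0
```

{"name": "jog_arm", "arguments": {"plan": [{"dp": [0, 0, 0.1], "delta_rot": [0, 0, 0], "hand": 1}, {"dp": [0, 0, 0.1], "delta_rot": [0, 0, 0], "hand": 1}, {"dp": [0, 0, 0], "delta_rot": [0, 0, 0], "hand": 1}, {"dp": [0, 0, 0], "delta_rot": [0, 0, 0], "hand": 1}]}}

```text
time_s: 20.3
tcp_pos: [0.4525, 0.1786, 0.0815]
tool_rot: [3.141, 0.0, 1.571]
contact_force: [-0.5, 0.1, 0.1]
opening: 0.486
grip_force: 15.0
```

{"name": "jog_arm", "arguments": {"plan": [{"dp": [0, 0, 0.05], "delta_rot": [0, 0, 0], "hand": 1}, {"dp": [0, 0, 0], "delta_rot": [0, 0, 0], "hand": 1}, {"dp": [0, 0, 0], "delta_rot": [0, 0, 0], "hand": -0.2}, {"dp": [0, 0, 0], "delta_rot": [0, 0, 0], "hand": -0.6}, {"dp": [0, 0, 0], "delta_rot": [0, 0, 0], "hand": -1}, {"dp": [0, 0, 0], "delta_rot": [0, 0, 0], "hand": -1}, {"dp": [0, 0, -3], "delta_rot": [0, 0, 0], "hand": -1}, {"dp": [0, 0, -5], "delta_rot": [0, 0, 0], "hand": -1}, {"dp": [0, 0, -5], "delta_rot": [0, 0, 0], "hand": -1}, {"dp": [0, 0, -3], "delta_rot": [0, 0, 0], "hand": -1}]}}

```text
time_s: 21.55
tcp_pos: [0.4532, 0.1788, 0.2436]
tool_rot: [3.138, -0.001, 1.571]
contact_force: [-0.4, -0.5, -0.4]
opening: 1.005
grip_force: 0.0
```

{"name": "jog_arm", "arguments": {"plan": [{"dp": [-3, -0.4, 0], "delta_rot": [0, 0, 0], "hand": -1}, {"dp": [-6, -0.4, 0], "delta_rot": [0, 0, 0], "hand": -1}, {"dp": [-6, -0.4, 0], "delta_rot": [0, 0, 0], "hand": -1}, {"dp": [-6, -0.4, 0], "delta_rot": [0, 0, 0], "hand": -1}, {"dp": [-6, -0.4, 0], "delta_rot": [0, 0, 0], "hand": -1}, {"dp": [-6, -0.4, 0], "delta_rot": [0, 0, 0], "hand": -1}, {"dp": [-6, -0.4, 0], "delta_rot": [0, 0, 0], "hand": -1}, {"dp": [-6, -0.4, 0], "delta_rot": [0, 0, 0], "hand": -1}, {"dp": [-4, -0.4, 0], "delta_rot": [0, 0, 0], "hand": -1}, {"dp": [-2, -0.2, 0], "delta_rot": [0, 0, 0], "hand": -1}]}}

```text
time_s: 22.8
tcp_pos: [0.414, -0.3331, 0.2406]
tool_rot: [-3.141, -0.0, 1.569]
contact_force: [-1.0, 0.8, -0.5]
opening: 1.001
grip_force: 0.0
```

{"name": "jog_arm", "arguments": {"plan": [{"dp": [-1.5, 0, 0], "delta_rot": [0, 0, 0], "hand": -1}, {"dp": [0, 0, 0], "delta_rot": [0, 0, 0], "hand": -1}, {"dp": [0, 0, 0], "delta_rot": [0, 0, 0], "hand": -1}]}}

```text
time_s: 23.18
tcp_pos: [0.4147, -0.3452, 0.241]
tool_rot: [-3.142, -0.001, 1.572]
contact_force: [0.7, 0.5, -0.9]
opening: 0.999
grip_force: 0.0
```

```bash
python3 snap.py w8
python3 - <<'E'
import cv2,numpy as np
from plant import bot
t=bot.capture("top")[:,:,::-1]
cv2.imwrite("pics/v8.png",np.vstack([cv2.imread("pics/w8.png")[:300], cv2.resize(t[195:270,150:310],None,fx=4,fy=4)]))
E
```

```text
[ 0.41472016 -0.34524078  0.24103119] [-3.14157932e+00 -5.85930329e-04  1.57202674e+00] [-7.15809142e-01  2.47682059e-01  1.59775659e+00  4.49690144e-04
  1.29654913e+00 -7.17161432e-01]
```

View pics/v8.png

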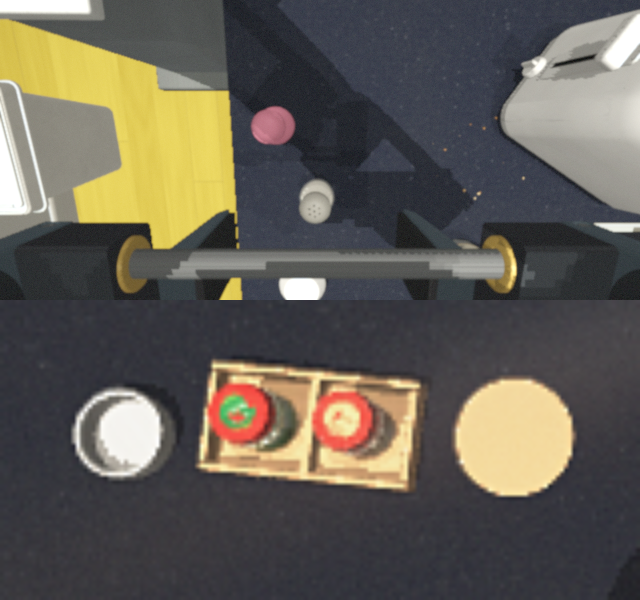

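Both jars stand in the rack. The salt's top is at (315,208) in w8, so I'll compute its place.

Run:
```python
from m import *
c=cam("wrist",pickle.load(open("w8.pkl","rb"))); c7=cam("wrist",pickle.load(open("w7.pkl","rb")))
print(plane(c,(315,208),.088),plane(c,(317,198),.03),tri([(c,(315,208)),(c7,(272.5,192.5))]))
print("coaster w4@5mm",plane(C[4],(338.5,180.5),.005), "top",plane(cam("top"),(150+514/4,195+137/4),.005))
```

```text
[ 0.4129 -0.3709  0.088 ] [ 0.4151 -0.3747  0.03  ] (array([ 0.4131, -0.371 ,  0.0851]), [np.float64(0.7), np.float64(0.7)])
coaster w4@5mm [0.4496 0.0641 0.005 ] top [0.4464 0.0618 0.005 ]
```

{"name": "jog_arm", "arguments": {"plan": [{"dp": [-2.6, -0.2, 0], "delta_rot": [0, 0, 0], "hand": -1}, {"dp": [0, 0, 0], "delta_rot": [0, 0, 0], "hand": -1}, {"dp": [0, 0, 3], "delta_rot": [0, 0, 0], "hand": -1}, {"dp": [0, 0, 4.5], "delta_rot": [0, 0, 0], "hand": -1}, {"dp": [0, 0, 4.5], "delta_rot": [0, 0, 0], "hand": -1}, {"dp": [0, 0, 4], "delta_rot": [0, 0, 0], "hand": -1}, {"dp": [0, 0, 2.5], "delta_rot": [0, 0, 0], "hand": -1}, {"dp": [0, 0, 1.4], "delta_rot": [0, 0, 0], "hand": -1}, {"dp": [0, 0, 0], "delta_rot": [0, 0, 0], "hand": -1}, {"dp": [0, 0, 0], "delta_rot": [0, 0, 0], "hand": -1}]}}

```text
time_s: 24.52
tcp_pos: [0.4133, -0.3729, 0.0432]
tool_rot: [3.14, 0.002, 1.571]
contact_force: [0.2, 0.0, -0.1]
opening: 0.998
grip_force: 0.0
```

{"name": "jog_arm", "arguments": {"plan": [{"dp": [0, 0, 0], "delta_rot": [0, 0, 0], "hand": 1}, {"dp": [0, 0, 0], "delta_rot": [0, 0, 0], "hand": 1}, {"dp": [0, 0, 0], "delta_rot": [0, 0, 0], "hand": 1}, {"dp": [0, 0, 0], "delta_rot": [0, 0, 0], "hand": 1}, {"dp": [0, 0, 0], "delta_rot": [0, 0, 0], "hand": 1}, {"dp": [0, 0, 0], "delta_rot": [0, 0, 0], "hand": 1}], "squeeze": 15}}

```text
time_s: 25.28
tcp_pos: [0.4128, -0.3726, 0.042]
tool_rot: [3.141, 0.0, 1.571]
contact_force: [0.0, -0.2, 0.5]
opening: 0.412
grip_force: 14.8
```

{"name": "jog_arm", "arguments": {"plan": [{"dp": [0, 0, -2], "delta_rot": [0, 0, 0], "hand": 1}, {"dp": [0, 0, -4], "delta_rot": [0, 0, 0], "hand": 1}, {"dp": [0, 0, -4], "delta_rot": [0, 0, 0], "hand": 1}, {"dp": [0, 0, -4], "delta_rot": [0, 0, 0], "hand": 1}, {"dp": [0, 0, 0], "delta_rot": [0, 0, 0], "hand": 1}]}}

```text
time_s: 25.9
tcp_pos: [0.4138, -0.3737, 0.185]
tool_rot: [3.137, 0.005, 1.571]
contact_force: [1.0, -0.2, -2.4]
opening: 0.415
grip_force: 14.6
```

{"name": "jog_arm", "arguments": {"plan": [{"dp": [3, 0.4, 0], "delta_rot": [0, 0, 0], "hand": 1}, {"dp": [5, 0.4, 0], "delta_rot": [0, 0, 0], "hand": 1}, {"dp": [5, 0.4, 0], "delta_rot": [0, 0, 0], "hand": 1}, {"dp": [5, 0.4, 0], "delta_rot": [0, 0, 0], "hand": 1}, {"dp": [5, 0.4, 0], "delta_rot": [0, 0, 0], "hand": 1}, {"dp": [5, 0.4, 0], "delta_rot": [0, 0, 0], "hand": 1}, {"dp": [5, 0.4, 0], "delta_rot": [0, 0, 0], "hand": 1}, {"dp": [5, 0.4, 0], "delta_rot": [0, 0, 0], "hand": 1}, {"dp": [3.5, 0.3, 0], "delta_rot": [0, 0, 0], "hand": 1}, {"dp": [2, 0.1, 0], "delta_rot": [0, 0, 0], "hand": 1}]}}

```text
time_s: 27.15
tcp_pos: [0.4473, 0.0641, 0.1803]
tool_rot: [-3.138, 0.0, 1.573]
contact_force: [0.0, -0.7, -0.8]
opening: 0.418
grip_force: 14.7
```

{"name": "jog_arm", "arguments": {"plan": [{"dp": [0, 0, 0], "delta_rot": [0, 0, 0], "hand": 1}, {"dp": [0, 0, 0], "delta_rot": [0, 0, 0], "hand": 1}]}}

```text
time_s: 27.4
tcp_pos: [0.4478, 0.0619, 0.1811]
tool_rot: [-3.14, 0.001, 1.571]
contact_force: [-0.5, -0.2, -1.7]
opening: 0.418
grip_force: 14.7
```

```bash
python3 snap.py w9; cp pics/w9.png pics/v9.png
```

```text
[0.44781877 0.06191986 0.18107836] [-3.13967224e+00  8.29372703e-04  1.57072629e+00] [ 1.12409951e-01  1.53590750e-01  1.87910165e+00 -6.79140675e-04
  1.11090171e+00  1.12782830e-01]
```

View pics/v9.png

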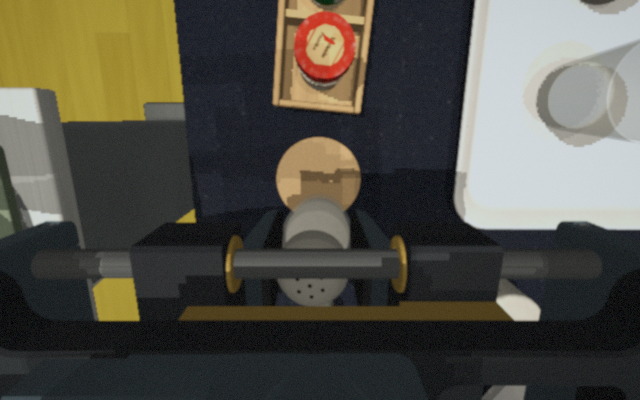

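The salt hangs over the coaster. The coaster's edges here are at (276,175), (361,175) and (319,136), which I'll use to check its centre.

Run:
```python
from m import *
c=cam("wrist",pickle.load(open("w9.pkl","rb")))
for p in [(275.5,177),(361,177),(319,136)]: print(plane(c,p,.005))
```

```text
[0.4014 0.0653 0.005 ]
[0.4968 0.0654 0.005 ]
[0.4499 0.1104 0.005 ]
```

{"name": "jog_arm", "arguments": {"plan": [{"dp": [0, 0, 3], "delta_rot": [0, 0, 0], "hand": 1}, {"dp": [0, 0, 4], "delta_rot": [0, 0, 0], "hand": 1}, {"dp": [0, 0, 3], "delta_rot": [0, 0, 0], "hand": 1}, {"dp": [0, 0, 2], "delta_rot": [0, 0, 0], "hand": 1}, {"dp": [0, 0, 0.8], "delta_rot": [0, 0, 0], "hand": 1}, {"dp": [0, 0, 0.3], "delta_rot": [0, 0, 0], "hand": 1}, {"dp": [0, 0, 0.1], "delta_rot": [0, 0, 0], "hand": 1}, {"dp": [0, 0, 0.1], "delta_rot": [0, 0, 0], "hand": 1}, {"dp": [0, 0, 0], "delta_rot": [0, 0, 0], "hand": 1}, {"dp": [0, 0, 0], "delta_rot": [0, 0, 0], "hand": 1}]}}

```text
time_s: 28.7
tcp_pos: [0.4486, 0.0626, 0.0492]
tool_rot: [3.141, 0.0, 1.571]
contact_force: [0.0, 0.5, -0.9]
opening: 0.411
grip_force: 14.7
```

{"name": "jog_arm", "arguments": {"plan": [{"dp": [0, 0, 0.1], "delta_rot": [0, 0, 0], "hand": 1}, {"dp": [0, 0, 0.1], "delta_rot": [0, 0, 0], "hand": 1}, {"dp": [0, 0, 0.05], "delta_rot": [0, 0, 0], "hand": 1}, {"dp": [0, 0, 0], "delta_rot": [0, 0, 0], "hand": 1}, {"dp": [0, 0, 0], "delta_rot": [0, 0, 0], "hand": 1}]}}

```text
time_s: 29.32
tcp_pos: [0.4487, 0.0627, 0.047]
tool_rot: [3.141, -0.0, 1.571]
contact_force: [-0.3, 0.7, 5.4]
opening: 0.413
grip_force: 15.0
```

Contact. I'll release, rise and go near the dropper bottle.

{"name": "jog_arm", "arguments": {"plan": [{"dp": [0, 0, 0], "delta_rot": [0, 0, 0], "hand": -0.1}, {"dp": [0, 0, 0], "delta_rot": [0, 0, 0], "hand": -0.5}, {"dp": [0, 0, 0], "delta_rot": [0, 0, 0], "hand": -1}, {"dp": [0, 0, 0], "delta_rot": [0, 0, 0], "hand": -1}, {"dp": [0, 0, -3], "delta_rot": [0, 0, 0], "hand": -1}, {"dp": [0, 0, -5], "delta_rot": [0, 0, 0], "hand": -1}, {"dp": [0, 0, -5], "delta_rot": [0, 0, 0], "hand": -1}, {"dp": [0, 0, -4], "delta_rot": [0, 0, 0], "hand": -1}, {"dp": [-2, 0, -2], "delta_rot": [0, 0, 0], "hand": -1}]}}

```text
time_s: 30.45
tcp_pos: [0.4494, 0.0431, 0.2389]
tool_rot: [3.137, -0.001, 1.573]
contact_force: [0.1, 0.2, -0.5]
opening: 0.998
grip_force: 0.0
```

{"name": "jog_arm", "arguments": {"plan": [{"dp": [-5, 0, 0], "delta_rot": [0, 0, 0], "hand": -1}, {"dp": [-5, 0, 0], "delta_rot": [0, 0, 0], "hand": -1}, {"dp": [-5, 0, 0], "delta_rot": [0, 0, 0], "hand": -1}, {"dp": [0, 0, 0], "delta_rot": [0, 0, 0], "hand": -1}, {"dp": [0, 0, 0], "delta_rot": [0, 0, 0], "hand": -1}]}}

```text
time_s: 31.08
tcp_pos: [0.4482, -0.1071, 0.2362]
tool_rot: [-3.141, -0.001, 1.57]
contact_force: [-0.3, 0.0, -0.2]
opening: 0.999
grip_force: 0.0
```

```bash
python3 snap.py w10
```

```text
[ 0.44824939 -0.10705351  0.23622894] [-3.14105761e+00 -7.25130592e-04  1.57018379e+00] [-2.59801349e-01  1.24117596e-01  1.76812709e+00  5.94077660e-04
  1.25005104e+00 -2.59376498e-01]
```

{"name": "jog_arm", "arguments": {"plan": [{"dp": [-4, 0, 0], "delta_rot": [0, 0, 0], "hand": -1}, {"dp": [0, 0, 0], "delta_rot": [0, 0, 0], "hand": -1}, {"dp": [0, 0, 0], "delta_rot": [0, 0, 0], "hand": -1}]}}

```text
time_s: 31.5
tcp_pos: [0.4485, -0.1461, 0.2363]
tool_rot: [-3.141, -0.001, 1.572]
contact_force: [0.1, 0.7, 0.7]
opening: 0.996
grip_force: 0.0
```

```bash
python3 snap.py w11
python3 - <<'E'
import cv2,numpy as np
from plant import bot
t=bot.capture("top")[:,:,::-1]
a=[cv2.resize(cv2.imread(f"pics/w{i}.png")[:230,220:420],None,fx=2,fy=2) for i in (10,11)]
b=cv2.resize(t[210:245,220:340],None,fx=4,fy=4); b=cv2.copyMakeBorder(b,0,0,0,320,0)
cv2.imwrite("pics/v11.png",np.vstack([np.hstack(a),b]))
E
```

```text
[ 0.44846052 -0.14614286  0.23634286] [-3.14127986e+00 -7.70926693e-04  1.57189537e+00] [-3.39851203e-01  1.41472912e-01  1.74697297e+00  6.54592250e-04
  1.25369941e+00 -3.41154645e-01]
```

View pics/v11.png

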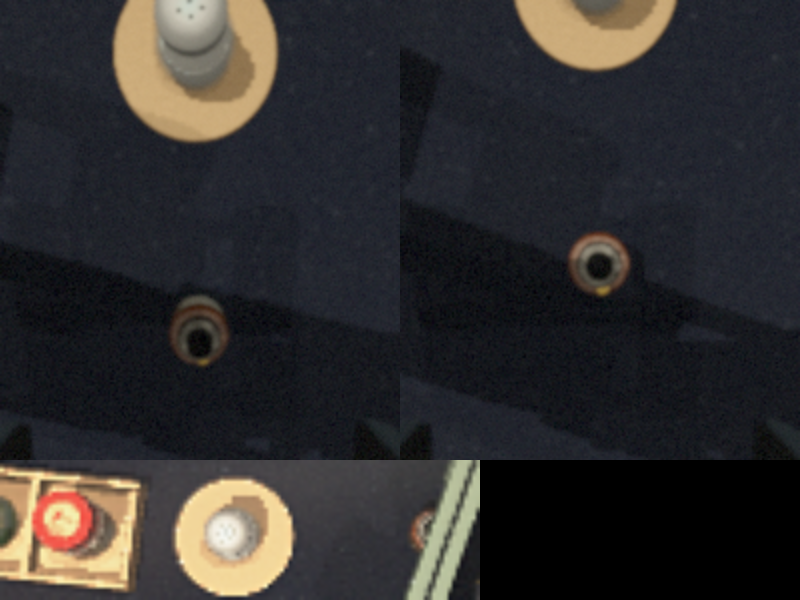

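The salt shaker stands upright in the middle of the coaster. The dropper's bulb is at (320,171.5) in w10 and (320,132.5) in w11.

Run:
```python
from m import *
c=[cam("wrist",pickle.load(open(f"w{i}.pkl","rb"))) for i in(10,11)]
print(tri([(c[0],(320,171.5)),(c[1],(319.5,132.5))]), plane(c[0],(320,171.5),.102),plane(c[1],(319.5,132.5),.102),"body@.06",plane(c[1],(319.5,132),.06))
```

```text
(array([ 0.4512, -0.0924,  0.0885]), [np.float64(0.2), np.float64(0.2)]) [ 0.4513 -0.0901  0.102 ] [ 0.4508 -0.0918  0.102 ] body@.06 [ 0.4513 -0.0931  0.06  ]
```

{"name": "jog_arm", "arguments": {"plan": [{"dp": [3, 0.2, 0], "delta_rot": [0, 0, 0], "hand": -1}, {"dp": [2.4, 0.1, 0], "delta_rot": [0, 0, 0], "hand": -1}, {"dp": [0, 0, 0], "delta_rot": [0, 0, 0], "hand": -1}, {"dp": [0, 0, 4], "delta_rot": [0, 0, 0], "hand": -1}, {"dp": [0, 0, 4.5], "delta_rot": [0, 0, 0], "hand": -1}, {"dp": [0, 0, 4.5], "delta_rot": [0, 0, 0], "hand": -1}, {"dp": [0, 0, 4], "delta_rot": [0, 0, 0], "hand": -1}, {"dp": [0, 0, 2.2], "delta_rot": [0, 0, 0], "hand": -1}, {"dp": [0, 0, 0], "delta_rot": [0, 0, 0], "hand": -1}, {"dp": [0, 0, 0], "delta_rot": [0, 0, 0], "hand": -1}]}}

```text
time_s: 32.85
tcp_pos: [0.4523, -0.0938, 0.0453]
tool_rot: [3.14, 0.001, 1.571]
contact_force: [-0.2, -0.2, -0.2]
opening: 1.002
grip_force: 0.0
```

{"name": "jog_arm", "arguments": {"plan": [{"dp": [0, 0, 0], "delta_rot": [0, 0, 0], "hand": 1}, {"dp": [0, 0, 0], "delta_rot": [0, 0, 0], "hand": 1}, {"dp": [0, 0, 0], "delta_rot": [0, 0, 0], "hand": 1}, {"dp": [0, 0, 0], "delta_rot": [0, 0, 0], "hand": 1}, {"dp": [0, 0, 0], "delta_rot": [0, 0, 0], "hand": 1}, {"dp": [0, 0, 0], "delta_rot": [0, 0, 0], "hand": 1}], "squeeze": 12}}

```text
time_s: 33.6
tcp_pos: [0.4515, -0.0934, 0.0444]
tool_rot: [-3.142, 0.0, 1.571]
contact_force: [-0.7, -0.0, 0.7]
opening: 0.374
grip_force: 0.0
```

{"name": "jog_arm", "arguments": {"plan": [{"dp": [0, 0, 0], "delta_rot": [0, 0, 0], "hand": 1}, {"dp": [0, 0, 0], "delta_rot": [0, 0, 0], "hand": 1}, {"dp": [0, 0, 0], "delta_rot": [0, 0, 0], "hand": 1}]}}

```text
time_s: 33.98
tcp_pos: [0.4515, -0.0934, 0.0444]
tool_rot: [3.142, 0.0, 1.571]
contact_force: [0.2, 0.5, -0.6]
opening: 0.344
grip_force: 12.0
```

{"name": "jog_arm", "arguments": {"plan": [{"dp": [0, 0, -2], "delta_rot": [0, 0, 0], "hand": 1}, {"dp": [0, 0, -4], "delta_rot": [0, 0, 0], "hand": 1}, {"dp": [0, 0, -4.5], "delta_rot": [0, 0, 0], "hand": 1}, {"dp": [0, 0, -4.5], "delta_rot": [0, 0, 0], "hand": 1}, {"dp": [0, 0, 0], "delta_rot": [0, 0, 0], "hand": 1}]}}

```text
time_s: 34.6
tcp_pos: [0.4536, -0.0939, 0.1977]
tool_rot: [3.134, 0.002, 1.571]
contact_force: [0.3, 0.3, -1.0]
opening: 0.349
grip_force: 12.0
```

{"name": "jog_arm", "arguments": {"plan": [{"dp": [3, 0, 0], "delta_rot": [0, 0, 0], "hand": 1}, {"dp": [5, -0.1, 0], "delta_rot": [0, 0, 0], "hand": 1}, {"dp": [5.2, -0.1, 0], "delta_rot": [0, 0, 0], "hand": 1}, {"dp": [5.2, -0.1, 0], "delta_rot": [0, 0, 0], "hand": 1}, {"dp": [5.2, -0.1, 0], "delta_rot": [0, 0, 0], "hand": 1}, {"dp": [5.2, 0, 0], "delta_rot": [0, 0, 0], "hand": 1}, {"dp": [5.2, 0, 0], "delta_rot": [0, 0, 0], "hand": 1}, {"dp": [5.2, 0, 0], "delta_rot": [0, 0, 0], "hand": 1}, {"dp": [4.2, 0, 0], "delta_rot": [0, 0, 0], "hand": 1}, {"dp": [2.5, 0, 0], "delta_rot": [0, 0, 0], "hand": 1}]}}

```text
time_s: 35.85
tcp_pos: [0.4466, 0.3668, 0.1926]
tool_rot: [-3.139, 0.002, 1.572]
contact_force: [-0.0, -1.1, -0.3]
opening: 0.35
grip_force: 12.0
```

{"name": "jog_arm", "arguments": {"plan": [{"dp": [0, 0, 0], "delta_rot": [0, 0, 0], "hand": 1}, {"dp": [0, 0, 0], "delta_rot": [0, 0, 0], "hand": 1}]}}

```text
time_s: 36.1
tcp_pos: [0.4473, 0.3642, 0.1939]
tool_rot: [-3.141, 0.002, 1.57]
contact_force: [0.8, -0.2, -0.7]
opening: 0.348
grip_force: 12.0
```

```bash
python3 snap.py w12
```

```text
[0.44729871 0.36418505 0.19385417] [-3.14060976e+00  1.81938195e-03  1.57020595e+00] [ 6.63874470e-01  3.36584233e-01  1.59131583e+00 -8.81225599e-04
  1.21558840e+00  6.64772998e-01]
```

View pics/w12.png

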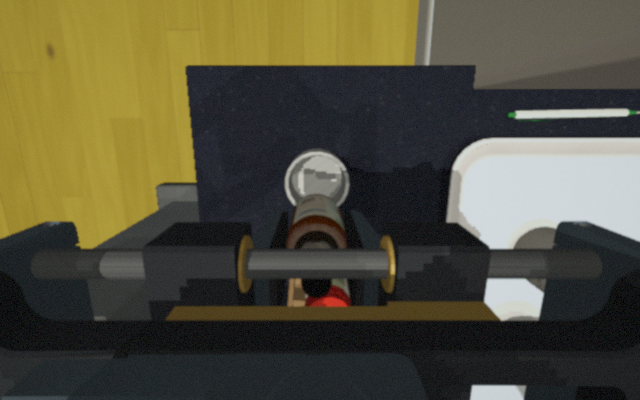

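The bottle hangs beside the cup's near rim in this oblique view. The cup's rim edges are at (284,183), (350,183) and (317,150), which I'll check.

Run:
```python
from m import *
c=cam("wrist",pickle.load(open("w12.pkl","rb")))
for p in [(284,183),(350,183),(317,149.5)]: print(plane(c,p,.04))
```

```text
[0.4127 0.3652 0.04  ]
[0.482  0.3652 0.04  ]
[0.4473 0.4002 0.04  ]
```

{"name": "jog_arm", "arguments": {"plan": [{"dp": [0, 0, 3], "delta_rot": [0, 0, 0], "hand": 1}, {"dp": [0, 0, 4], "delta_rot": [0, 0, 0], "hand": 1}, {"dp": [0, 0, 3], "delta_rot": [0, 0, 0], "hand": 1}, {"dp": [0, 0, 2.5], "delta_rot": [0, 0, 0], "hand": 1}, {"dp": [0, 0, 1.2], "delta_rot": [0, 0, 0], "hand": 1}, {"dp": [0, 0, 0.4], "delta_rot": [0, 0, 0], "hand": 1}, {"dp": [0, 0, 0.1], "delta_rot": [0, 0, 0], "hand": 1}, {"dp": [0, 0, 0.1], "delta_rot": [0, 0, 0], "hand": 1}, {"dp": [0, 0, 0], "delta_rot": [0, 0, 0], "hand": 1}, {"dp": [0, 0, 0], "delta_rot": [0, 0, 0], "hand": 1}]}}

```text
time_s: 37.4
tcp_pos: [0.4476, 0.3657, 0.0517]
tool_rot: [3.141, -0.0, 1.571]
contact_force: [-0.2, 0.5, -0.8]
opening: 0.35
grip_force: 12.0
```

{"name": "jog_arm", "arguments": {"plan": [{"dp": [0, 0, 0.1], "delta_rot": [0, 0, 0], "hand": 1}, {"dp": [0, 0, 0.1], "delta_rot": [0, 0, 0], "hand": 1}, {"dp": [0, 0, 0.05], "delta_rot": [0, 0, 0], "hand": 1}, {"dp": [0, 0, 0], "delta_rot": [0, 0, 0], "hand": 1}, {"dp": [0, 0, 0], "delta_rot": [0, 0, 0], "hand": 1}]}}

```text
time_s: 38.02
tcp_pos: [0.4476, 0.3656, 0.0494]
tool_rot: [3.141, -0.0, 1.571]
contact_force: [-1.1, -0.9, 5.1]
opening: 0.347
grip_force: 12.0
```

Contact with the cup floor. I'll release, rise, back off and check.

{"name": "jog_arm", "arguments": {"plan": [{"dp": [0, 0, 0], "delta_rot": [0, 0, 0], "hand": 0.1}, {"dp": [0, 0, 0], "delta_rot": [0, 0, 0], "hand": -0.4}, {"dp": [0, 0, 0], "delta_rot": [0, 0, 0], "hand": -1}, {"dp": [0, 0, 0], "delta_rot": [0, 0, 0], "hand": -1}, {"dp": [0, 0, 0], "delta_rot": [0, 0, 0], "hand": -1}, {"dp": [0, 0, -3], "delta_rot": [0, 0, 0], "hand": -1}, {"dp": [0, 0, -5], "delta_rot": [0, 0, 0], "hand": -1}, {"dp": [0, 0, -5], "delta_rot": [0, 0, 0], "hand": -1}, {"dp": [0, 0, -5], "delta_rot": [0, 0, 0], "hand": -1}, {"dp": [0, 0, 0], "delta_rot": [0, 0, 0], "hand": -1}]}}

```text
time_s: 39.28
tcp_pos: [0.4494, 0.3671, 0.2336]
tool_rot: [3.134, -0.006, 1.571]
contact_force: [0.3, -0.2, -1.3]
opening: 1.0
grip_force: 0.0
```

{"name": "jog_arm", "arguments": {"plan": [{"dp": [-5, 0, 0], "delta_rot": [0, 0, 0], "hand": -1}, {"dp": [-6, 0, 0], "delta_rot": [0, 0, 0], "hand": -1}, {"dp": [-6, 0, 0], "delta_rot": [0, 0, 0], "hand": -1}, {"dp": [-6, 0, 0], "delta_rot": [0, 0, 0], "hand": -1}, {"dp": [-6, 0, 0], "delta_rot": [0, 0, 0], "hand": -1}, {"dp": [-6, 0, 0], "delta_rot": [0, 0, 0], "hand": -1}, {"dp": [-6, 0, 0], "delta_rot": [0, 0, 0], "hand": -1}, {"dp": [-4, 0, 0], "delta_rot": [0, 0, 0], "hand": -1}, {"dp": [0, 0, 0], "delta_rot": [0, 0, 0], "hand": -1}, {"dp": [0, 0, 0], "delta_rot": [0, 0, 0], "hand": -1}]}}

```text
time_s: 40.52
tcp_pos: [0.447, -0.0839, 0.2281]
tool_rot: [-3.14, -0.001, 1.57]
contact_force: [0.7, -0.6, 0.2]
opening: 0.998
grip_force: 0.0
```

Run:
```python
import cv2,numpy as np
from plant import bot
t=bot.capture("top")[:,:,::-1]; s=bot.capture("scene")[:,:,::-1]
a=cv2.resize(t[190:270,150:350],None,fx=4,fy=4); b=cv2.resize(s[140:210,195:335],None,fx=4,fy=4); b=cv2.copyMakeBorder(b,0,0,0,240,0)
cv2.imwrite("pics/end.png",np.vstack([a,b]))
```

```text
(no output)
```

View pics/end.png

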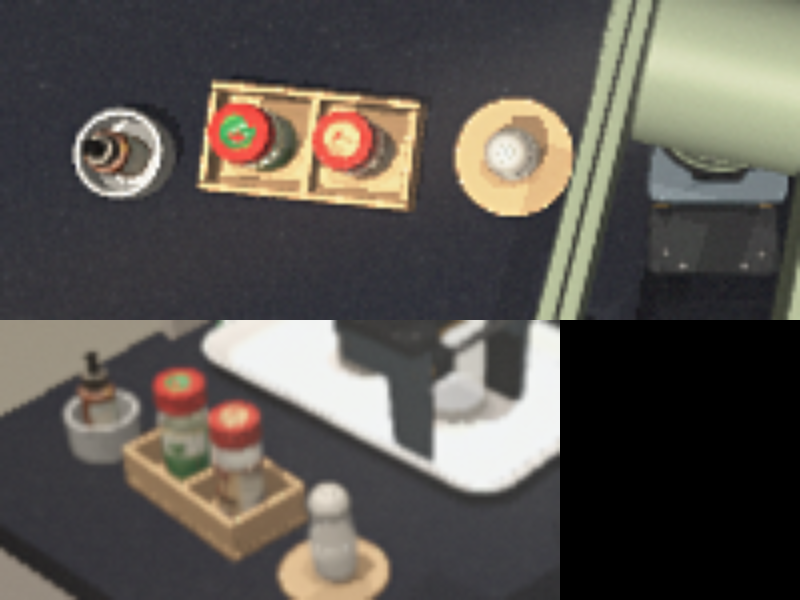

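Everything stands upright in its place: the bottle in the cup, both jars in the rack and the shaker in the middle of the coaster. Handing in.

```bash
python3 -c "
from plant import bot
print(bot.close_job())"
```

```text
the job is handed in; nothing more can be done
None
```

The job is handed in at about 41 s: both jars stand in the rack, the salt on the coaster and the dropper bottle in the cup, all upright in the final pictures, with the canister, egg timer and preserve jar never touched.

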